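# Sweep the stray nuts into the catch fence

### The job

Three steel hexagon nuts are strewn on the table. With the fingertips, sweep all three across the table top, through the open side of the low three-sided steel catch fence, until each lies completely inside it; do not pick up, tip over or carry any nut. Leave everything else on the table where it is, including the flux tin that stands among the nuts.

Things in the scene. Friction and masses are not known exactly. Their poses are not given: they have to be found in the camera images.
- fence: Low U-shaped fence of dark steel strip, fixed to the table, no floor. Inside 210 mm wide (its x -105..105 mm), 110 mm deep (its y -55..55 mm); walls 4 mm thick, 24 mm high; back wall at +y, the whole -y side is open (mouth, facing the robot's right). From its corners 30 mm wings flare out to x +-126, y -80 mm. Thin feet stick out 20 mm outside. Origin on the table top, mid-inside, z up.
- fence_mouth (a point): Middle of the fence's mouth line, on the table top; axes as the fence's.
- nut_1: Plain steel hexagon nut lying flat on the table, 30 mm across flats (34.6 mm across corners), 16 mm high, threaded bore 17 mm wide, about 65 g; the three nuts are alike. Origin at the centre of its underside, z up.
- nut_2: Plain steel hexagon nut lying flat on the table, 30 mm across flats (34.6 mm across corners), 16 mm high, threaded bore 17 mm wide, about 65 g; the three nuts are alike. Origin at the centre of its underside, z up.
- nut_3: Plain steel hexagon nut lying flat on the table, 30 mm across flats (34.6 mm across corners), 16 mm high, threaded bore 17 mm wide, about 65 g; the three nuts are alike. Origin at the centre of its underside, z up.
- flux_tin: Bystander: round shallow open tin, 46 mm diameter, 16 mm high, light metal with amber flux in it, standing among the nuts. Origin at the centre of its underside.
- hex_driver: Bystander: small grey screwdriver, 95 mm long, 12 mm thick, lying on the table to the right of the nuts. Origin at the middle of its underside, length along its y.
- chuck_key: Bystander: T-shaped drill chuck key, 52 x 72 x 12 mm, lying to the right of the nuts. Origin at the middle of its underside.
- tape_roll: Bystander: black tape roll lying flat, 58 mm diameter, 19 mm high, farther back than the nuts. Origin at the centre of its underside.
- wick_reel: Bystander: flat turquoise reel, 48 x 64 mm, 11 mm high, lying to the right of the nuts. Origin at the middle of its underside.

How it is judged:
By the outcome, as a careful person would: the job done as asked, in the order asked, and still so for the second after the job is handed in, with the robot touching nothing.
It also fails if it takes over 72 s, if anything falls off the work surface, if the arm or the gripper's body presses on something with over 40 N, if the wrist force passes 120 N, or if a joint passes its speed limit or range.

### The arm

A 7-joint arm with a two-finger parallel gripper is mounted at the origin on a cart in front of the work surface, level with it; the furniture and walls round the work are solid. World frame = base frame: x ahead of the robot, y to its left, z up, the work surface at z = 0. Lengths are in m, angles in rad, forces in N, time in s.
With the tool pointing down it reaches from about 0.425 to 0.925 m from the base axis. Payload 6.8 kg.
Tool frame: the origin (TCP) lies on the centre line of the jaws, within the pads' length; the fingertips stand 19 mm ahead of it and the grasp point (between the pads) is the TCP (tcp_to_tips is the distance from the TCP to the fingertips, in m); x points along the fingers, y is the direction in which the jaws open and shut, and the axes are right-handed (so a half turn about x gives the same grasp; the last joint's range is limited). The gripper opens to 85 mm and grips with 20 to 120 N. Pads are 22 mm wide; open, the fingers measure 114 mm over their backs; the gripper's body (76 mm by 85 mm) begins 54 mm behind the grasp point. The pads swing forward as they close: fully open they stand 13 mm farther back than shut.
Start: joints at [-1.266, 0.477, 0.022, 1.555, -0.011, 1.109, -0.083], TCP at [0.271, 0.618, 0.25] pointing down, gripper open.
Joint ranges: [-2.96, 2.96], [-0.34, 2.1], [-1.41, 1.46], [0.24, 2.44], [-1.37, 4.51], [0.17, 1.92], [-2.96, 2.96]. Speed limits (rad/s): [2.39, 2.39, 3.14, 3.14, 3.14, 3.14, 3.14].

### API

Orientations are given as a unit quaternion [w, x, y, z].
In Python, from station import get_obs, read_camera, hand_in, spot_in, cut_out, tcp_to_tips gives the robot as it stands.
- The arm moves only by the shell command python3 -m jog 'ROWS' [FORCE]. ROWS is JSON, a list of rows, each an object of numbers: "gripper": the closure, from 0 (fully open) to 1 (shut); "dx", "dy", "dz": the shift along the world's x, y, z in m; "rx", "ry", "rz": the turn, a rotation vector about the world's x, y, z in degrees. In form: [{"gripper": .., "dx": .., "dy": .., "dz": .., "rx": .., "ry": .., "rz": ..}, ...]. A call has 1 to 10 rows; each row is the pose to reach, as a shift and turn from the pose commanded when the call began; what a row does not reach only later rows make up. A row lasts 1/10 s, in which the tool goes at most 50 mm and 8.59 degrees, less where a joint would pass 70% of its speed; a pose out of reach is approached as far as the arm can. A call with a gripper value outside its range is refused whole. The fingers move at their own pace and stop on an object; FORCE is the grip in N (left out, the last holds). Time passes only in rows, so rows that repeat a pose let the fingers close. It gives the time, the measured TCP pose, the force and the opening at its end, in the units of the state.
- get_obs(): the state, without advancing time (a new reading comes with each control period).
- read_camera(name): name is "scene" or "top" or "wrist"; returns a dict with "pixels" (480x640x3 uint8, blue, green, red), "range_z" (480x640 float32, m along the optical axis (not along the pixel's ray), 0 where there is no reading), "camera_matrix" (3x3 intrinsics, pixels), "D" ([k1, k2, p1, p2, k3] as OpenCV has them; the pictures are not rectified), "cam_to_world" (4x4, takes a point from camera to world coordinates). Camera axes: x right, y down, z forward; pixel columns grow to the right and rows downward; lengths in m; the calibration is good to about 2 mm. A picture is of the moment at which its call begins.
- hand_in(): hands the job in, once; it reports no verdict.
Trained networks look in the newest picture that a camera, given by its name, has taken for a name from the list of things; names that differ only in an ending like _2 or _b are one class to them, and where a whole thing is asked for, a point or a joint stands for the part that bears it (a point fixed in the world has none). Each returns a list of dicts, best first, with "conf" (0 to 1); they miss things now and then, are a little off and sometimes report something else, mostly with a low value. They report only what shows in the picture. A call takes as long as a camera call.
- spot_in(camera, label): "box" ([centre column, centre row, width, height] in pixels, round what is visible of it).
- cut_out(camera, label): "mask" (480x640 bool, what is visible of it) and "box" ([centre column, centre row, width, height] in pixels, round what is visible of it).
The state is a dict: "t": time; "q": joint angles; "joint_vel": joint speeds; "joint_torque": joint torques, N m; "eef_pos": TCP position; "tool_rot": TCP orientation; "contact_force": force on the tool from outside, world axes, zero at the start; "torque": the same for the moment, N m; "gripper_width": opening from 0.0 (shut) to 1.0 (fully open).
Only numpy, scipy, OpenCV 4.12 (cv2) and the standard library are available. Lean on these libraries where they do the work, as an engineer would, in place of code of your own. Each camera call takes 0.05 s, during which the arm holds its last target. There are 200 camera calls.

## Working session

There is one attempt and no reset: what is moved stays moved. The work goes in short steps, Python scripts to look and compute and a shell command to move; the robot and the scene stay as the last step left them, time stands still between calls to the robot, and variables do not carry over. Pictures are saved under pics/ and viewed, about 8 in all and at most 12, crops included, and the job is handed in when it is done.

```bash
mkdir -p pics
cat > h.py <<'E'
import numpy as np, cv2
from station import *
def pts(c, mask):
    v,u=np.nonzero(mask&(c["range_z"]>0)); z=c["range_z"][v,u]
    n=cv2.undistortPoints(np.stack([u,v],1).astype(float)[:,None],c["camera_matrix"],np.array(c["D"]))[:,0]
    p=np.c_[n*z[:,None],z,np.ones(len(z))]@np.array(c["cam_to_world"]).T
    return p[:,:3]
def px(c,p):
    T=np.linalg.inv(c["cam_to_world"]); q=T[:3,:3]@np.array(p)+T[:3,3]
    return cv2.projectPoints(q[None],np.zeros(3),np.zeros(3),c["camera_matrix"],np.array(c["D"]))[0].ravel()
def look(cam,labels,mn=.3):
    c=read_camera(cam)
    for l in labels:
        for d in cut_out(cam,l):
            if d["conf"]<mn: continue
            p=pts(c,d["mask"])
            if len(p)<5: continue
            lo,hi=np.percentile(p,2,0),np.percentile(p,98,0)
            print(l,round(d["conf"],2),"px",np.round(d["box"]),"mid",np.round((lo+hi)/2,3),"size",np.round(hi-lo,3),"zmax",round(hi[2],3))
    return c
E
python3 - <<'E'
from h import *
print(get_obs()["eef_pos"],get_obs()["tool_rot"],tcp_to_tips)
c=look("top",["fence","nut_1","flux_tin","hex_driver","chuck_key","tape_roll","wick_reel"])
cv2.imwrite("pics/top.png",c["pixels"])
E
```

```text
[0.27056608 0.61776722 0.24929501] [ 0.69202218  0.14423598  0.69218135 -0.145555  ] 0.019
fence 0.62 px [206. 266.  60.  96.] mid [0.548 0.276 0.011] size [0.251 0.155 0.031] zmax 0.027
nut_1 0.66 px [286. 309.  15.  15.] mid [0.439 0.057 0.006] size [0.033 0.033 0.025] zmax 0.019
nut_1 0.66 px [285. 216.   6.   8.] mid [0.689 0.063 0.012] size [0.028 0.025 0.016] zmax 0.02
nut_1 0.57 px [302. 253.   7.  -0.] mid [0.594 0.016 0.017] size [0.004 0.01  0.007] zmax 0.02
flux_tin 0.73 px [305. 278.  22.  17.] mid [0.528 0.009 0.009] size [0.041 0.042 0.014] zmax 0.015
flux_tin 0.46 px [207. 267.  60.  93.] mid [0.548 0.274 0.012] size [0.247 0.158 0.031] zmax 0.027
hex_driver 0.4 px [376. 322.  18.  24.] mid [ 0.405 -0.189  0.008] size [0.061 0.051 0.012] zmax 0.013
chuck_key 0.67 px [436. 304.  16.  18.] mid [ 0.461 -0.352  0.006] size [0.046 0.039 0.015] zmax 0.013
tape_roll 0.62 px [261. 177.  23.  20.] mid [0.805 0.136 0.012] size [0.052 0.05  0.021] zmax 0.022
wick_reel 0.73 px [302. 277.  22.  17.] mid [0.527 0.009 0.008] size [0.043 0.043 0.015] zmax 0.015
wick_reel 0.51 px [399. 280.  20.  18.] mid [ 0.524 -0.248  0.01 ] size [0.042 0.042 0.011] zmax 0.015
```

Run:
```python
import cv2
i=cv2.imread("pics/top.png")[150:340,150:420]
cv2.imwrite("pics/topc.png",cv2.resize(i,None,fx=2.95,fy=2.95,interpolation=cv2.INTER_CUBIC))
```

```text
(no output)
```

View pics/topc.png

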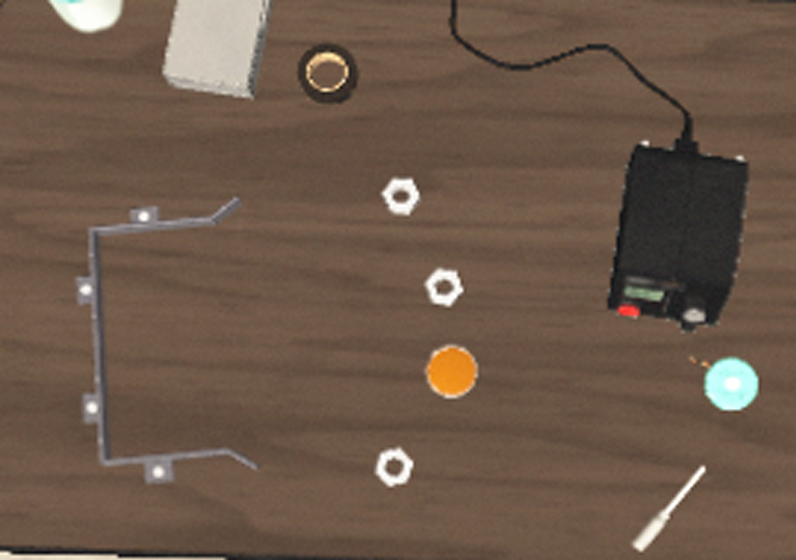

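The top view shows the fence at left, open to the right, and the nuts at crop (400,196), (444,287) and (394,467). The tin is at (452,371), between the middle and near nuts. Next I fit the fence and nuts, and check the surroundings in the scene camera.

Run:
```python
from h import *
c=read_camera("top")
cv2.imwrite("pics/scene.png",read_camera("scene")["pixels"])
K=c["camera_matrix"];D=np.array(c["D"]);T=np.array(c["cam_to_world"])
def ray(u,v,z):
    n=cv2.undistortPoints(np.array([[[u,v]]],float),K,D)[0,0]; d=T[:3,:3]@[n[0],n[1],1]; return T[:3,3]+d*(z-T[2,3])/d[2]
f=lambda u,v:(150+u/2.95,150+v/2.95)
for n,(u,v),z in [("A",(401,196),.016),("B",(444,287),.016),("C",(394,467),.016),("tin",(452,371),.016),("far back corner",(95,231),.024),("near back",(104,462),.024),("far mouth",(214,220),.024),("near mouth",(226,451),.024),("far wing",(238,199),.024),("near wing",(257,468),.024),("tape",(327,72),.019)]:
    print(n,np.round(ray(*f(u,v),z),3))
# things above 6cm
m=np.ones(c["range_z"].shape,bool);p=pts(c,m)
s=p[(p[:,2]>.06)&(p[:,0]>.2)&(p[:,0]<.9)&(abs(p[:,1])<.6)]
print(len(s)); 
if len(s): print(np.round(np.percentile(s,[1,50,99],axis=0),3))
```

```text
A [0.688 0.061 0.016]
B [0.603 0.018 0.016]
C [0.438 0.057 0.016]
tin [0.526 0.008 0.016]
far back corner [0.643 0.34  0.024]
near back [0.434 0.315 0.024]
far mouth [0.657 0.231 0.024]
near mouth [0.447 0.207 0.024]
far wing [0.678 0.211 0.024]
near wing [0.433 0.178 0.024]
tape [0.805 0.136 0.019]
5273
[[ 0.206 -0.487  0.062]
 [ 0.641 -0.152  0.101]
 [ 0.881  0.584  0.719]]
```

View pics/scene.png

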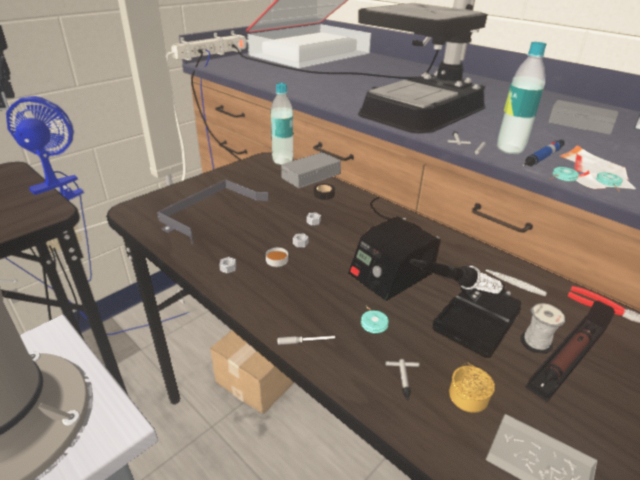

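The scene view shows nothing tall near the sweep lanes except the soldering station, on the right at (395,260). The fence centre comes out at about (0.545, 0.273) with a yaw of 6.7°. I'll push B first to the deep middle, then A, then C. First move: above and behind B, with the jaws nearly shut.

```bash
python3 -m jog '[{"gripper":0.88,"dx":0.17,"dy":-0.32,"rz":-27},{"gripper":0.88,"dx":0.17,"dy":-0.32,"rz":-27},{"gripper":0.88,"dx":0.17,"dy":-0.32,"rz":-27},{"gripper":0.88,"dx":0.17,"dy":-0.32,"rz":-27},{"gripper":0.88,"dx":0.17,"dy":-0.32,"rz":-27},{"gripper":0.88,"dx":0.17,"dy":-0.32,"rz":-27},{"gripper":0.88,"dx":0.17,"dy":-0.32,"rz":-27},{"gripper":0.88,"dx":0.17,"dy":-0.32,"rz":-27}]' 40
python3 -m jog '[{"gripper":0.88,"dx":0.172,"dy":-0.324,"dz":-0.05,"rz":-27},{"gripper":0.88,"dx":0.172,"dy":-0.324,"dz":-0.05,"rz":-27},{"gripper":0.88,"dx":0.172,"dy":-0.324,"dz":-0.05,"rz":-27},{"gripper":0.88,"dx":0.172,"dy":-0.324,"dz":-0.05,"rz":-27},{"gripper":0.88,"dx":0.172,"dy":-0.324,"dz":-0.05,"rz":-27},{"gripper":0.88,"dx":0.172,"dy":-0.324,"dz":-0.05,"rz":-27},{"gripper":0.88,"dx":0.172,"dy":-0.324,"dz":-0.05,"rz":-27},{"gripper":0.88,"dx":0.172,"dy":-0.324,"dz":-0.05,"rz":-27},{"gripper":0.88,"dx":0.172,"dy":-0.324,"dz":-0.05,"rz":-27}]'
python3 - <<'E'
from h import *
c=look("wrist",["nut_1","flux_tin"]); cv2.imwrite("pics/w1.png",c["pixels"])
E
```

```text
$[0]: bad value
$[0]: bad value
```

View pics/w1.png

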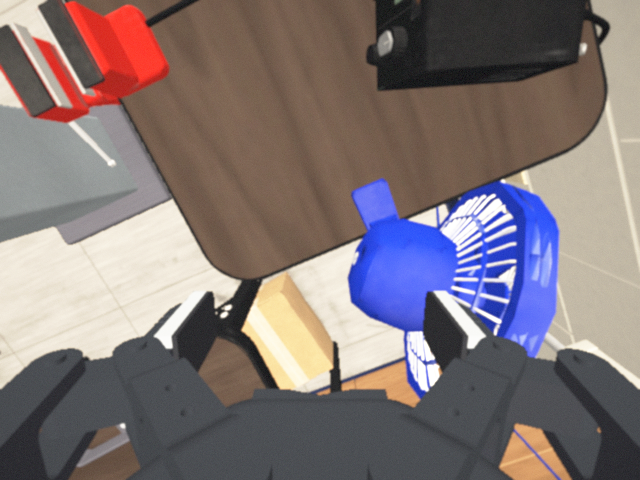

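The jog refused the rows because keys were missing, so the arm has not moved. The wrist picture shows the fan at (430,260) and a side table. I'll give all seven keys.

```bash
python3 -m jog '[{"gripper":0.88,"dx":0.17,"dy":-0.32,"dz":0,"rx":0,"ry":0,"rz":-27},{"gripper":0.88,"dx":0.17,"dy":-0.32,"dz":0,"rx":0,"ry":0,"rz":-27},{"gripper":0.88,"dx":0.17,"dy":-0.32,"dz":0,"rx":0,"ry":0,"rz":-27},{"gripper":0.88,"dx":0.17,"dy":-0.32,"dz":0,"rx":0,"ry":0,"rz":-27},{"gripper":0.88,"dx":0.17,"dy":-0.32,"dz":0,"rx":0,"ry":0,"rz":-27},{"gripper":0.88,"dx":0.17,"dy":-0.32,"dz":0,"rx":0,"ry":0,"rz":-27},{"gripper":0.88,"dx":0.17,"dy":-0.32,"dz":0,"rx":0,"ry":0,"rz":-27},{"gripper":0.88,"dx":0.17,"dy":-0.32,"dz":0,"rx":0,"ry":0,"rz":-27}]' 40
python3 -m jog '[{"gripper":0.88,"dx":0.172,"dy":-0.324,"dz":-0.05,"rx":0,"ry":0,"rz":-27},{"gripper":0.88,"dx":0.172,"dy":-0.324,"dz":-0.05,"rx":0,"ry":0,"rz":-27},{"gripper":0.88,"dx":0.172,"dy":-0.324,"dz":-0.05,"rx":0,"ry":0,"rz":-27},{"gripper":0.88,"dx":0.172,"dy":-0.324,"dz":-0.05,"rx":0,"ry":0,"rz":-27},{"gripper":0.88,"dx":0.172,"dy":-0.324,"dz":-0.05,"rx":0,"ry":0,"rz":-27},{"gripper":0.88,"dx":0.172,"dy":-0.324,"dz":-0.05,"rx":0,"ry":0,"rz":-27},{"gripper":0.88,"dx":0.172,"dy":-0.324,"dz":-0.05,"rx":0,"ry":0,"rz":-27},{"gripper":0.88,"dx":0.172,"dy":-0.324,"dz":-0.05,"rx":0,"ry":0,"rz":-27},{"gripper":0.88,"dx":0.172,"dy":-0.324,"dz":-0.05,"rx":0,"ry":0,"rz":-27}]'
python3 - <<'E'
from h import *
c=look("wrist",["nut_1","flux_tin"]); cv2.imwrite("pics/w2.png",c["pixels"])
E
```

```text
t: 1.45
eef_pos: [0.4438, 0.2921, 0.2508]
tool_rot: [0.639, 0.305, 0.637, -0.306]
contact_force: [-0.2, 0.2, 0.6]
gripper_width: 0.116
t: 2.35
eef_pos: [0.6136, -0.0297, 0.1999]
tool_rot: [0.55, 0.444, 0.549, -0.445]
contact_force: [0.2, 0.3, -0.4]
gripper_width: 0.121
nut_1 0.92 px [135.  73.  48.  52.] mid [0.439 0.061 0.009] size [0.03  0.029 0.016] zmax 0.016
nut_1 0.9 px [429. 132.  41.  41.] mid [0.689 0.065 0.009] size [0.029 0.03  0.015] zmax 0.017
nut_1 0.65 px [319. 162.  41.  35.] mid [0.605 0.023 0.007] size [0.029 0.029 0.019] zmax 0.017
flux_tin 0.85 px [233. 153.  57.  51.] mid [0.527 0.012 0.009] size [0.044 0.042 0.012] zmax 0.015
```

View pics/w2.png

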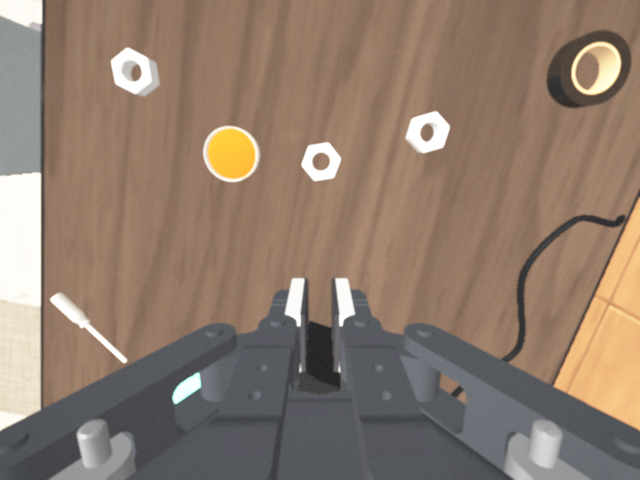

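The wrist view confirms B at (321,162), the tin at (232,153), C at (135,73) and A at (428,132). B is centred ahead of the fingertips, so I'll go down behind it.

```bash
python3 -m jog '[{"gripper":0.88,"dx":0,"dy":0,"dz":-0.05,"rx":0,"ry":0,"rz":0},{"gripper":0.88,"dx":0,"dy":0,"dz":-0.1,"rx":0,"ry":0,"rz":0},{"gripper":0.88,"dx":0,"dy":0,"dz":-0.14,"rx":0,"ry":0,"rz":0},{"gripper":0.88,"dx":0,"dy":0,"dz":-0.16,"rx":0,"ry":0,"rz":0},{"gripper":0.88,"dx":0,"dy":0,"dz":-0.17,"rx":0,"ry":0,"rz":0},{"gripper":0.88,"dx":0,"dy":0,"dz":-0.175,"rx":0,"ry":0,"rz":0},{"gripper":0.88,"dx":0,"dy":0,"dz":-0.175,"rx":0,"ry":0,"rz":0}]'
python3 - <<'E'
from h import *
c=look("wrist",["nut_1","flux_tin"])
cv2.imwrite("pics/s2.png",cv2.resize(read_camera("scene")["pixels"][130:330,190:460],None,fx=2.9,fy=2.9))
E
```

```text
t: 3.2
eef_pos: [0.6133, -0.0248, 0.0259]
tool_rot: [0.551, 0.443, 0.551, -0.443]
contact_force: [0.3, 0.4, 1.2]
gripper_width: 0.118
nut_1 0.77 px [321. 193.  90.  79.] mid [0.604 0.023 0.01 ] size [0.028 0.029 0.012] zmax 0.016
nut_1 0.62 px [563. 129. 112.  95.] mid [0.689 0.065 0.008] size [0.029 0.03  0.016] zmax 0.016
flux_tin 0.8 px [124. 173. 132. 121.] mid [0.527 0.012 0.01 ] size [0.045 0.042 0.012] zmax 0.015
```

View pics/s2.png

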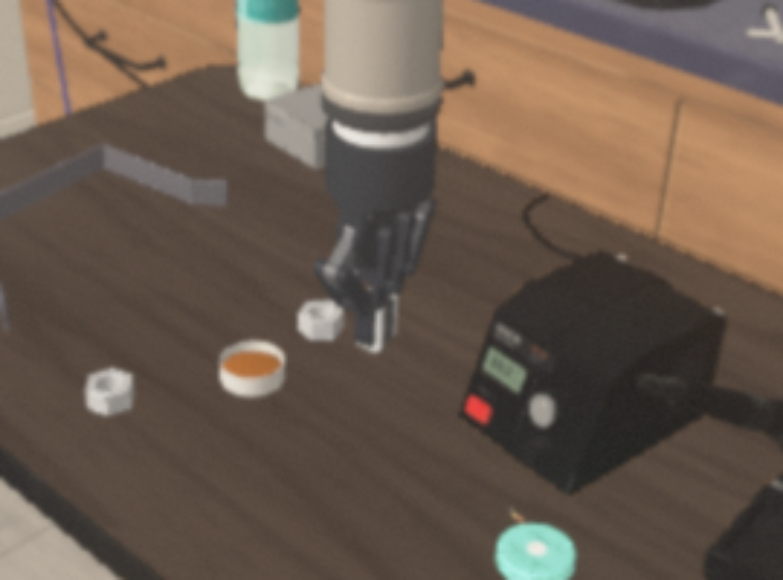

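The tips sit just above the table right behind B with no contact, and the tin is well clear. Now pushing B toward the fence middle.

```bash
python3 -m jog '[{"gripper":0.88,"dx":-0.002,"dy":0.008,"dz":-0.001,"rx":0,"ry":0,"rz":0},{"gripper":0.88,"dx":-0.004,"dy":0.018,"dz":-0.002,"rx":0,"ry":0,"rz":0},{"gripper":0.88,"dx":-0.007,"dy":0.032,"dz":-0.002,"rx":0,"ry":0,"rz":0},{"gripper":0.88,"dx":-0.010,"dy":0.047,"dz":-0.002,"rx":0,"ry":0,"rz":0},{"gripper":0.88,"dx":-0.0137,"dy":0.062,"dz":-0.002,"rx":0,"ry":0,"rz":0},{"gripper":0.88,"dx":-0.017,"dy":0.077,"dz":-0.002,"rx":0,"ry":0,"rz":0},{"gripper":0.88,"dx":-0.0203,"dy":0.092,"dz":-0.002,"rx":0,"ry":0,"rz":0},{"gripper":0.88,"dx":-0.0236,"dy":0.107,"dz":-0.002,"rx":0,"ry":0,"rz":0},{"gripper":0.88,"dx":-0.026,"dy":0.117,"dz":-0.002,"rx":0,"ry":0,"rz":0},{"gripper":0.88,"dx":-0.027,"dy":0.122,"dz":-0.002,"rx":0,"ry":0,"rz":0}]'
python3 - <<'E'
from h import *
c=look("wrist",["nut_1","fence"]); cv2.imwrite("pics/w3.png",c["pixels"])
E
```

```text
t: 4.4
eef_pos: [0.5854, 0.098, 0.0232]
tool_rot: [0.551, 0.443, 0.551, -0.443]
contact_force: [-0.6, -0.8, -0.4]
gripper_width: 0.122
nut_1 0.97 px [323. 245.  87.  78.] mid [0.583 0.126 0.008] size [0.029 0.03  0.017] zmax 0.016
nut_1 0.58 px [ 14. 310.  28.  61.] mid [0.45  0.065 0.006] size [0.009 0.019 0.013] zmax 0.012
fence 0.86 px [616.  35.  48.  70.] mid [0.669 0.225 0.007] size [0.017 0.018 0.016] zmax 0.015
```

View pics/w3.png

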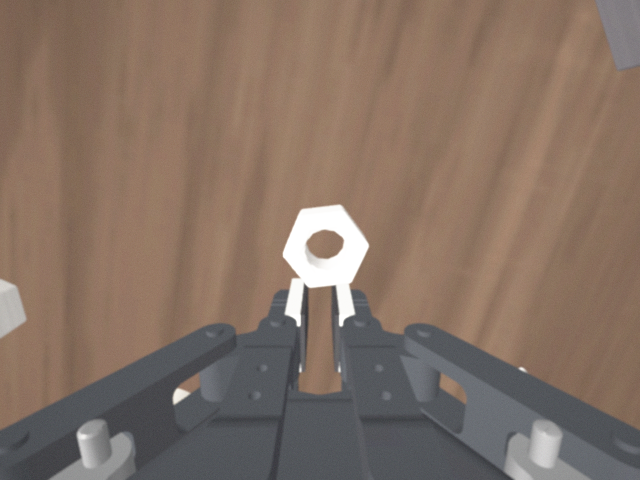

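B rides centred against both fingertips at (323,245), and the far wing shows at (616,35). I'll continue into the fence.

```bash
python3 -m jog '[{"gripper":0.88,"dx":-0.002,"dy":0.01,"dz":0,"rx":0,"ry":0,"rz":0},{"gripper":0.88,"dx":-0.006,"dy":0.028,"dz":0,"rx":0,"ry":0,"rz":0},{"gripper":0.88,"dx":-0.0108,"dy":0.05,"dz":0,"rx":0,"ry":0,"rz":0},{"gripper":0.88,"dx":-0.0155,"dy":0.072,"dz":0,"rx":0,"ry":0,"rz":0},{"gripper":0.88,"dx":-0.020,"dy":0.094,"dz":0,"rx":0,"ry":0,"rz":0},{"gripper":0.88,"dx":-0.025,"dy":0.116,"dz":0,"rx":0,"ry":0,"rz":0},{"gripper":0.88,"dx":-0.030,"dy":0.138,"dz":0,"rx":0,"ry":0,"rz":0},{"gripper":0.88,"dx":-0.0335,"dy":0.155,"dz":0,"rx":0,"ry":0,"rz":0},{"gripper":0.88,"dx":-0.036,"dy":0.165,"dz":0,"rx":0,"ry":0,"rz":0},{"gripper":0.88,"dx":-0.037,"dy":0.170,"dz":0,"rx":0,"ry":0,"rz":0}]'
python3 - <<'E'
from h import *
c=look("wrist",["nut_1","fence"]); print(get_obs()["eef_pos"])
E
```

```text
t: 5.55
eef_pos: [0.5485, 0.2672, 0.0232]
tool_rot: [0.551, 0.443, 0.551, -0.443]
contact_force: [-0.5, -0.3, 0.4]
gripper_width: 0.12
nut_1 0.94 px [324. 248.  88.  78.] mid [0.546 0.295 0.008] size [0.029 0.03  0.016] zmax 0.016
fence 0.67 px [326. 240. 629. 341.] mid [0.545 0.287 0.012] size [0.22  0.143 0.024] zmax 0.024
[0.54895413 0.26564866 0.02327586]
```

B is at (0.546, 0.295), which is fence coordinates (4, 22) mm, so well inside. I'll back off, lift, and go behind A with the jaws turned to 23°.

```bash
python3 -m jog '[{"gripper":0.88,"dx":0.004,"dy":-0.02,"dz":0.0,"rx":0,"ry":0,"rz":0},{"gripper":0.88,"dx":0.005,"dy":-0.025,"dz":0.04,"rx":0,"ry":0,"rz":0},{"gripper":0.88,"dx":0.006,"dy":-0.03,"dz":0.08,"rx":0,"ry":0,"rz":0},{"gripper":0.88,"dx":0.03,"dy":-0.07,"dz":0.09,"rx":0,"ry":0,"rz":3},{"gripper":0.88,"dx":0.055,"dy":-0.11,"dz":0.09,"rx":0,"ry":0,"rz":6},{"gripper":0.88,"dx":0.085,"dy":-0.15,"dz":0.09,"rx":0,"ry":0,"rz":9},{"gripper":0.88,"dx":0.115,"dy":-0.19,"dz":0.09,"rx":0,"ry":0,"rz":11},{"gripper":0.88,"dx":0.14,"dy":-0.225,"dz":0.09,"rx":0,"ry":0,"rz":11},{"gripper":0.88,"dx":0.158,"dy":-0.245,"dz":0.09,"rx":0,"ry":0,"rz":11},{"gripper":0.88,"dx":0.158,"dy":-0.245,"dz":0.09,"rx":0,"ry":0,"rz":11}]'
python3 - <<'E'
from h import *
c=look("wrist",["nut_1","tape_roll"]); o=get_obs(); print(o["eef_pos"],o["tool_rot"])
E
```

```text
t: 6.7
eef_pos: [0.7085, 0.0133, 0.1136]
tool_rot: [0.59, 0.39, 0.588, -0.392]
contact_force: [-0.4, -0.3, -0.7]
gripper_width: 0.126
nut_1 0.57 px [326. 164.  50.  52.] mid [0.69  0.066 0.008] size [0.029 0.029 0.017] zmax 0.017
tape_roll 0.81 px [543. 122. 108.  99.] mid [0.805 0.14  0.009] size [0.053 0.053 0.019] zmax 0.019
[0.70605818 0.02120051 0.11286182] [ 0.59024481  0.38858525  0.59114721 -0.38878985]
```

```bash
python3 -m jog '[{"gripper":0.88,"dx":0,"dy":0,"dz":-0.04,"rx":0,"ry":0,"rz":0},{"gripper":0.88,"dx":0,"dy":0,"dz":-0.07,"rx":0,"ry":0,"rz":0},{"gripper":0.88,"dx":0,"dy":0,"dz":-0.085,"rx":0,"ry":0,"rz":0},{"gripper":0.88,"dx":0,"dy":0,"dz":-0.09,"rx":0,"ry":0,"rz":0},{"gripper":0.88,"dx":-0.002,"dy":0.005,"dz":-0.09,"rx":0,"ry":0,"rz":0},{"gripper":0.88,"dx":-0.006,"dy":0.015,"dz":-0.09,"rx":0,"ry":0,"rz":0},{"gripper":0.88,"dx":-0.012,"dy":0.029,"dz":-0.09,"rx":0,"ry":0,"rz":0},{"gripper":0.88,"dx":-0.018,"dy":0.043,"dz":-0.09,"rx":0,"ry":0,"rz":0},{"gripper":0.88,"dx":-0.024,"dy":0.057,"dz":-0.09,"rx":0,"ry":0,"rz":0},{"gripper":0.88,"dx":-0.026,"dy":0.062,"dz":-0.09,"rx":0,"ry":0,"rz":0}]'
python3 - <<'E'
from h import *
c=look("wrist",["nut_1","fence"]); o=get_obs(); print(o["eef_pos"])
cv2.imwrite("pics/w4.png",c["pixels"])
E
```

```text
t: 7.85
eef_pos: [0.6799, 0.0871, 0.0235]
tool_rot: [0.591, 0.388, 0.592, -0.387]
contact_force: [0.9, -1.3, -0.9]
gripper_width: 0.119
nut_1 0.94 px [323. 244.  83.  78.] mid [0.67  0.113 0.009] size [0.028 0.03  0.014] zmax 0.016
[0.680585   0.08406792 0.0233754 ]
```

View pics/w4.png

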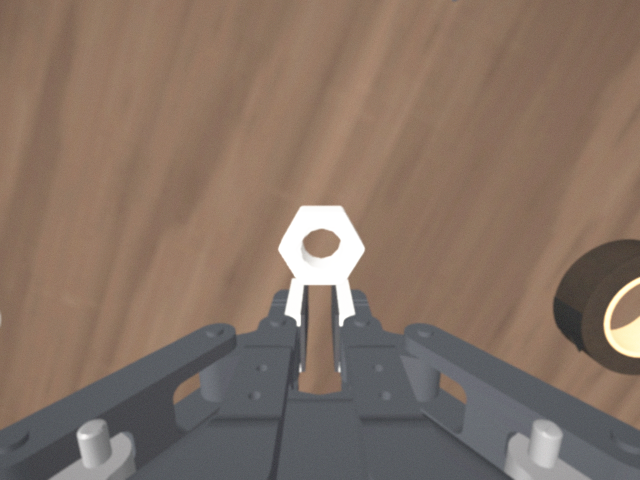

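A is centred against the tips at (322,245), with the tape roll well to the right. I'll keep pushing.

```bash
python3 -m jog '[{"gripper":0.88,"dx":-0.004,"dy":0.01,"dz":0,"rx":0,"ry":0,"rz":0},{"gripper":0.88,"dx":-0.012,"dy":0.028,"dz":0,"rx":0,"ry":0,"rz":0},{"gripper":0.88,"dx":-0.0213,"dy":0.05,"dz":0,"rx":0,"ry":0,"rz":0},{"gripper":0.88,"dx":-0.0307,"dy":0.072,"dz":0,"rx":0,"ry":0,"rz":0},{"gripper":0.88,"dx":-0.040,"dy":0.094,"dz":0,"rx":0,"ry":0,"rz":0},{"gripper":0.88,"dx":-0.0495,"dy":0.116,"dz":0,"rx":0,"ry":0,"rz":0},{"gripper":0.88,"dx":-0.059,"dy":0.138,"dz":0,"rx":0,"ry":0,"rz":0},{"gripper":0.88,"dx":-0.067,"dy":0.157,"dz":0,"rx":0,"ry":0,"rz":0},{"gripper":0.88,"dx":-0.0725,"dy":0.170,"dz":0,"rx":0,"ry":0,"rz":0},{"gripper":0.88,"dx":-0.075,"dy":0.176,"dz":0,"rx":0,"ry":0,"rz":0}]'
python3 - <<'E'
from h import *
c=look("wrist",["nut_1","fence"]); print(get_obs()["eef_pos"])
E
```

```text
t: 9.0
eef_pos: [0.6051, 0.2609, 0.0231]
tool_rot: [0.591, 0.388, 0.591, -0.388]
contact_force: [0.3, -0.8, -0.4]
gripper_width: 0.122
nut_1 0.67 px [326. 245.  84.  77.] mid [0.596 0.287 0.008] size [0.029 0.03  0.016] zmax 0.016
nut_1 0.56 px [210. 178. 100.  86.] mid [0.546 0.295 0.009] size [0.029 0.029 0.015] zmax 0.016
fence 0.74 px [267. 166. 534. 333.] mid [0.572 0.32  0.012] size [0.192 0.08  0.024] zmax 0.024
[0.60596493 0.25884646 0.02329499]
```

A is at fence coordinates (52, 8) mm, inside, and B hasn't moved. Next, C.

```bash
python3 -m jog '[{"gripper":0.88,"dx":0.008,"dy":-0.02,"dz":0.0,"rx":0,"ry":0,"rz":0},{"gripper":0.88,"dx":0.01,"dy":-0.025,"dz":0.04,"rx":0,"ry":0,"rz":0},{"gripper":0.88,"dx":0.01,"dy":-0.03,"dz":0.08,"rx":0,"ry":0,"rz":0},{"gripper":0.88,"dx":-0.02,"dy":-0.065,"dz":0.09,"rx":0,"ry":0,"rz":-7},{"gripper":0.88,"dx":-0.05,"dy":-0.10,"dz":0.09,"rx":0,"ry":0,"rz":-14},{"gripper":0.88,"dx":-0.08,"dy":-0.14,"dz":0.09,"rx":0,"ry":0,"rz":-21},{"gripper":0.88,"dx":-0.11,"dy":-0.175,"dz":0.09,"rx":0,"ry":0,"rz":-28},{"gripper":0.88,"dx":-0.14,"dy":-0.205,"dz":0.09,"rx":0,"ry":0,"rz":-35},{"gripper":0.88,"dx":-0.165,"dy":-0.228,"dz":0.09,"rx":0,"ry":0,"rz":-40},{"gripper":0.88,"dx":-0.178,"dy":-0.237,"dz":0.09,"rx":0,"ry":0,"rz":-40}]'
python3 -m jog '[{"gripper":0.88,"dx":0,"dy":0,"dz":0,"rx":0,"ry":0,"rz":0}]'
python3 - <<'E'
from h import *
c=look("wrist",["nut_1","flux_tin"]); o=get_obs(); print(o["eef_pos"],o["tool_rot"])
E
```

```text
t: 10.15
eef_pos: [0.4251, 0.0189, 0.1132]
tool_rot: [-0.42, -0.568, -0.421, 0.569]
contact_force: [-0.3, 0.1, 0.1]
gripper_width: 0.118
t: 10.25
eef_pos: [0.4262, 0.0206, 0.1134]
tool_rot: [-0.421, -0.567, -0.422, 0.568]
contact_force: [0.4, 0.4, -0.4]
gripper_width: 0.12
nut_1 0.8 px [320. 187.  54.  53.] mid [0.438 0.061 0.008] size [0.029 0.03  0.018] zmax 0.016
flux_tin 0.71 px [469. 215.  76.  73.] mid [0.526 0.013 0.008] size [0.044 0.044 0.014] zmax 0.015
[0.4296372  0.02315584 0.11371067] [ 0.4232745   0.56737279  0.42254487 -0.56602354]
```

```bash
python3 -m jog '[{"gripper":0.88,"dx":0,"dy":0,"dz":-0.04,"rx":0,"ry":0,"rz":0},{"gripper":0.88,"dx":0,"dy":0,"dz":-0.07,"rx":0,"ry":0,"rz":0},{"gripper":0.88,"dx":0,"dy":0,"dz":-0.085,"rx":0,"ry":0,"rz":0},{"gripper":0.88,"dx":0,"dy":0,"dz":-0.09,"rx":0,"ry":0,"rz":0},{"gripper":0.88,"dx":0.0015,"dy":0.005,"dz":-0.09,"rx":0,"ry":0,"rz":0},{"gripper":0.88,"dx":0.0043,"dy":0.015,"dz":-0.09,"rx":0,"ry":0,"rz":0},{"gripper":0.88,"dx":0.0085,"dy":0.029,"dz":-0.09,"rx":0,"ry":0,"rz":0},{"gripper":0.88,"dx":0.0125,"dy":0.043,"dz":-0.09,"rx":0,"ry":0,"rz":0},{"gripper":0.88,"dx":0.0166,"dy":0.057,"dz":-0.09,"rx":0,"ry":0,"rz":0},{"gripper":0.88,"dx":0.018,"dy":0.062,"dz":-0.09,"rx":0,"ry":0,"rz":0}]'
python3 - <<'E'
from h import *
c=look("wrist",["nut_1","fence"]); o=get_obs(); print(o["eef_pos"])
cv2.imwrite("pics/w5.png",c["pixels"])
E
```

```text
t: 11.4
eef_pos: [0.4471, 0.087, 0.024]
tool_rot: [0.423, 0.567, 0.423, -0.566]
contact_force: [-0.3, -0.6, 0.4]
gripper_width: 0.119
nut_1 0.61 px [318. 247.  85.  82.] mid [0.454 0.114 0.008] size [0.03  0.03  0.018] zmax 0.016
[0.44599588 0.08479768 0.02355906]
```

View pics/w5.png

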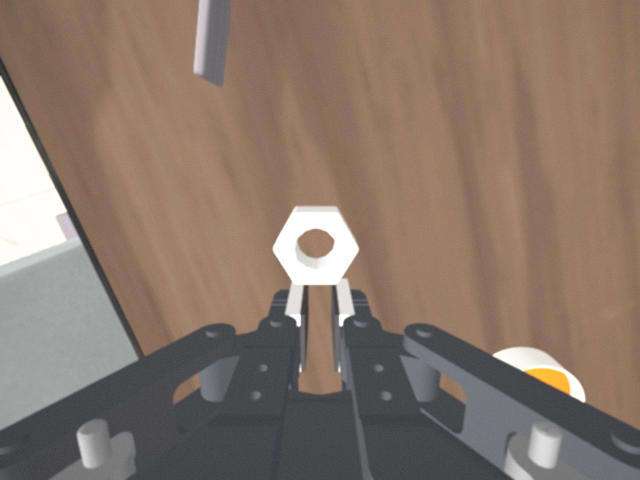

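C is centred at (316,245). The near wing tip at (210,75) lies clear to the left, and the tin is behind on the right. I'll finish the push.

```bash
python3 -m jog '[{"gripper":0.88,"dx":0.003,"dy":0.01,"dz":0,"rx":0,"ry":0,"rz":0},{"gripper":0.88,"dx":0.008,"dy":0.027,"dz":0,"rx":0,"ry":0,"rz":0},{"gripper":0.88,"dx":0.014,"dy":0.048,"dz":0,"rx":0,"ry":0,"rz":0},{"gripper":0.88,"dx":0.020,"dy":0.069,"dz":0,"rx":0,"ry":0,"rz":0},{"gripper":0.88,"dx":0.026,"dy":0.09,"dz":0,"rx":0,"ry":0,"rz":0},{"gripper":0.88,"dx":0.032,"dy":0.11,"dz":0,"rx":0,"ry":0,"rz":0},{"gripper":0.88,"dx":0.038,"dy":0.13,"dz":0,"rx":0,"ry":0,"rz":0},{"gripper":0.88,"dx":0.043,"dy":0.147,"dz":0,"rx":0,"ry":0,"rz":0},{"gripper":0.88,"dx":0.0462,"dy":0.158,"dz":0,"rx":0,"ry":0,"rz":0},{"gripper":0.88,"dx":0.048,"dy":0.165,"dz":0,"rx":0,"ry":0,"rz":0}]'
python3 - <<'E'
from h import *
c=look("wrist",["nut_1","fence"]); print(get_obs()["eef_pos"])
E
python3 -m jog '[{"gripper":0.88,"dx":-0.003,"dy":-0.01,"dz":0,"rx":0,"ry":0,"rz":0},{"gripper":0.88,"dx":-0.007,"dy":-0.025,"dz":0.01,"rx":0,"ry":0,"rz":0},{"gripper":0.88,"dx":-0.007,"dy":-0.025,"dz":0.05,"rx":0,"ry":0,"rz":0},{"gripper":0.88,"dx":-0.007,"dy":-0.03,"dz":0.10,"rx":0,"ry":0,"rz":0},{"gripper":0.88,"dx":0,"dy":-0.06,"dz":0.15,"rx":0,"ry":0,"rz":0},{"gripper":0.88,"dx":0.02,"dy":-0.09,"dz":0.19,"rx":0,"ry":0,"rz":6},{"gripper":0.88,"dx":0.04,"dy":-0.12,"dz":0.23,"rx":0,"ry":0,"rz":14},{"gripper":0.88,"dx":0.06,"dy":-0.14,"dz":0.25,"rx":0,"ry":0,"rz":22},{"gripper":0.88,"dx":0.06,"dy":-0.14,"dz":0.25,"rx":0,"ry":0,"rz":23},{"gripper":0.88,"dx":0.06,"dy":-0.14,"dz":0.25,"rx":0,"ry":0,"rz":23}]'
python3 - <<'E'
from h import *
c=look("wrist",["nut_1","fence","flux_tin"]); cv2.imwrite("pics/w6.png",c["pixels"])
E
```

```text
t: 12.55
eef_pos: [0.4939, 0.2501, 0.0232]
tool_rot: [-0.422, -0.567, -0.422, 0.567]
contact_force: [-0.2, -1.0, 0.6]
gripper_width: 0.122
nut_1 0.65 px [318. 247.  84.  84.] mid [0.501 0.277 0.009] size [0.029 0.029 0.014] zmax 0.016
nut_1 0.64 px [414. 170.  86.  90.] mid [0.545 0.295 0.009] size [0.029 0.029 0.014] zmax 0.016
nut_1 0.55 px [551. 150. 101.  96.] mid [0.595 0.288 0.008] size [0.029 0.03  0.016] zmax 0.016
fence 0.84 px [314. 168. 442. 336.] mid [0.502 0.304 0.012] size [0.159 0.085 0.024] zmax 0.024
[0.49372389 0.24905591 0.02322404]
t: 13.7
eef_pos: [0.5536, 0.1063, 0.2741]
tool_rot: [0.526, 0.474, 0.526, -0.472]
contact_force: [-0.7, 0.8, -0.4]
gripper_width: 0.123
nut_1 0.94 px [285.  34.  29.  43.] mid [0.501 0.277 0.008] size [0.03  0.03  0.018] zmax 0.017
nut_1 0.57 px [384.  36.  35.  41.] mid [0.596 0.286 0.009] size [0.028 0.03  0.016] zmax 0.017
nut_1 0.55 px [331.  20.  37.  39.] mid [0.546 0.294 0.008] size [0.029 0.031 0.018] zmax 0.017
fence 0.61 px [332.  64. 256. 129.] mid [0.548 0.254 0.012] size [0.253 0.128 0.025] zmax 0.024
```

View pics/w6.png

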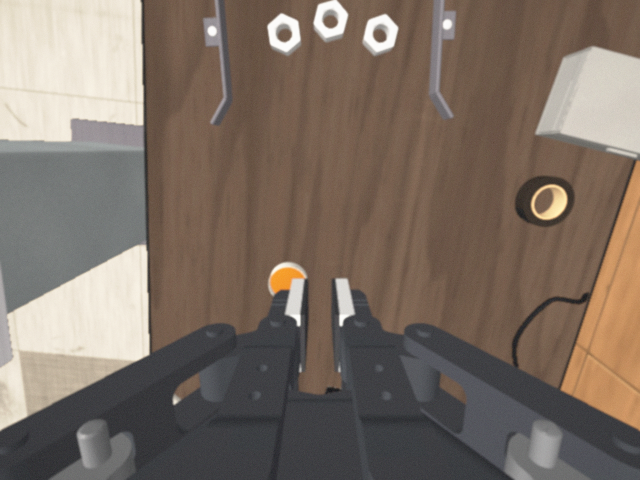

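All three nuts, at (285,34), (331,20) and (380,34), lie flat between the walls, well past the wall bends at row ~93. The tin is still in place at (288,280), and the gripper is up and clear. Handing in.

Run:
```python
from h import *
c=look("top",["nut_1","flux_tin","tape_roll"]); print(hand_in())
```

```text
flux_tin 0.8 px [302. 279.  18.  14.] mid [0.527 0.008 0.009] size [0.041 0.04  0.013] zmax 0.015
tape_roll 0.82 px [262. 176.  20.  18.] mid [0.807 0.137 0.011] size [0.052 0.053 0.023] zmax 0.022
the job is handed in; nothing more can be done
None
```

I swept all three nuts into the fence one at a time with nearly shut fingertips (middle, far, then near) and handed the job in about 14 s into the 72 s limit.

- **Nuts:** the last wrist-camera check puts them flat on the table at fence coordinates of about (4, 22), (52, 8) and (-43, 9) mm. Each is at least 25 mm clear of the mouth line, 15 mm of the back wall and 35 mm of the side walls.
- **Bystanders:** the flux tin and tape roll measured within 2 mm of where they started. I did not re-measure the screwdriver, chuck key or wick reel, but no sweep went near them.
- **Gripper and forces:** the gripper was raised to z = 0.27 m, touching nothing, and the contact force stayed under about 2 N at the end of every move.
- **Checks that failed or disagreed:** in the final top view the network did not report any nuts, so their positions rest on the wrist view. My first move command was refused because keys were missing from the rows, and nothing moved.

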